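# Nest two powder funnels loosely on a leaning drying cone

### The arm

A 6-joint arm with a two-finger parallel gripper is mounted at the origin on a cart in front of the work surface, level with it; the furniture and walls round the work are solid. World frame = base frame: x ahead of the robot, y to its left, z up, the work surface at z = 0. Lengths are in m, angles in rad, forces in N, time in s.
With the tool pointing down it reaches from about 0.275 to 0.825 m from the base axis. Payload 4.9 kg.
Tool frame: the origin (TCP) lies midway between the tips of the shut fingers; the grasp point (between the pads) lies 19 mm behind it (bot.grip_depth is the distance from the TCP to the grasp point, in m); z points along the fingers, y is the line along which they close (so a half turn about z gives the same grasp; the last joint's range is limited). The gripper opens to 85 mm and grips with 20 to 120 N. Pads are 22 mm wide; open, the fingers measure 114 mm over their backs; the gripper's body (76 mm by 85 mm) begins 54 mm behind the grasp point. The pads swing forward as they close: fully open they stand 13 mm farther back than shut.
Start: joints at [-1.326, 0.326, -0.193, 1.052, 0, 1.437], TCP at [0.203, -0.511, 0.231] pointing down, gripper open.
Joint ranges: [-2.65, 2.65], [-0.97, 1.79], [-1.3, 1.35], [-1.93, 2.1], [-1.47, 1.37], [-3.14, 3.14]. Speed limits (rad/s): [2.57, 2.57, 3.14, 3.14, 3.14, 3.14].

### API

Orientations are given as a unit quaternion [w, x, y, z].
In Python, from cell import bot gives the robot as it stands. Calls block until the motion is done:
- bot.move_pose(position, orientation): joint-space move of the TCP to a pose.
- bot.move_linear(position, speed=0.15, rotation=None, until_force=None): straight line of the TCP; rotation=None keeps the orientation; speed is the mean speed in m/s. With until_force (N) it stops when the force on the tool has changed by that much, and returns True; else False.
- bot.goto_joints(angles): joint-space move.
- bot.set_gripper(opening, grasp_force=None): opening from 0.0 (shut) to 1.0 (fully open); grasp_force is the grip in N (None keeps the last); returns when the fingers have stopped.
- bot.wait(seconds).
- bot.solve_ik(position, orientation): joint angles nearest the present ones, or None.
- bot.camera(name): name is "scene" or "top" or "wrist"; returns the picture (480x640x3 uint8, red, green, blue); there is no depth.
- bot.calibration(name): a dict with "mtx" (3x3 intrinsics, pixels), "extrinsics" (4x4, takes a point from world to camera coordinates); the wrist camera has in their place "hand_eye" (4x4, takes a point from camera to tool coordinates, whose origin is the TCP and whose axes are the flange's). Camera axes: x right, y down, z forward; pixel columns grow to the right and rows downward; lengths in m; the calibration is good to about 2 mm. The wrist camera is an equidistant fisheye: a pixel r from the principal point sees the ray r / f radians off the axis. A picture is of the moment at which its call begins: read the wrist's pose just before it. calibration takes no time and is no camera call.
A pose or a line that the arm cannot do raises bot.PlanningError and nothing moves.
- bot.close_job(): hands the job in; it is judged then, once.
Trained networks look in the newest picture that a camera, given by its name, has taken for a name from the list of things; names that differ only in an ending like _2 or _b are one class to them, and where a whole thing is asked for, a point or a joint stands for the part that bears it (a point fixed in the world has none). Each returns a list of dicts, best first, with "confidence" (0 to 1); they miss things now and then, are a little off and sometimes report something else, mostly with a low value. They report only what shows in the picture. A call takes as long as a camera call. They do not tell look-alikes from the thing itself.
- bot.search_frame(camera, thing): "bbox" ([left, top, width, height] in pixels, round what is visible of it).
Readings, each from a call of its own:
- bot.read_clock(): time.
- bot.read_joint_positions(): joint angles.
- bot.read_joint_vel(): joint speeds.
- bot.read_joint_efforts(): joint torques, N m.
- bot.read_position(): TCP position.
- bot.read_tool_rot(): TCP orientation.
- bot.read_ft_force(): force on the tool from outside, world axes, zero at the start.
- bot.read_moment(): the same for the moment, N m.
- bot.read_gripper_width(): opening from 0.0 (shut) to 1.0 (fully open).
- bot.read_finger_force(): force on a finger pad.
Only numpy, scipy, OpenCV 4.12 (cv2) and the standard library are available. Lean on these libraries where they do the work, as an engineer would, in place of code of your own. Each camera call takes 0.05 s, during which the arm holds its last target. There are 200 camera calls.

### The job

Put the two washed powder funnels up to dry, nested mouth down on the leaning grey drying cone: the blue narrow-stemmed funnel first, straight on the cone, then the white wide-stemmed one over the blue one. Lower each in line with the cone until it just rests there and let go; never press it on, or the tapers wedge and jam. Leave the three bottles standing where they are.

Things in the scene. Friction and masses are not known exactly. Their poses are not given: they have to be found in the camera images.
- dry_stand: Fixed drying stand: white drip tray 170 x 130 x 16 mm (long side along its x, from x -100 to +70 mm) and a 16 mm steel post that leans 30 degrees from vertical towards the stand's -x and carries the grey drying cone. Origin on the worktop under the tray, z up.
- dry_cone: Grey hard solid drying cone on the leaning post, fixed to the stand. Origin at the centre of its wide lower end, z along its axis towards its narrow free end, leaning 30 degrees from vertical (towards the robot, more or less). Radius 38 mm at z = 0 falling evenly to 12 mm at z = 72 mm (20 degrees each side). Its wide end is about 80 mm above the worktop.
- blue_funnel_mid (a point): Blue plastic powder funnel (60 g), loose, standing mouth down on the worktop at the start; grasp it by its stem. This point is on its axis half-way up, 56.5 mm above the mouth rim and 56.5 mm below the stem's end; z runs from mouth to stem. Resting on the drying cone, it has this point about 61 mm up the cone's axis (rim 4 mm above the cone's wide end).
- white_funnel_mid (a point): White plastic powder funnel (70 g), loose, standing mouth down at the start; grasp it by its stem. This point is on its axis half-way up, 55 mm above the mouth rim and 55 mm below the stem's end; z runs from mouth to stem. Nested over the blue funnel it holds the blue stem inside its own, ends about level, and this point is about 5 mm farther up the axis than the blue funnel's.
- blue_funnel: The blue funnel; origin at the centre of its mouth rim, z towards the stem. 113 mm tall; mouth 80 mm across, wall 3 mm, tapering 20 degrees each side up to 77 mm above the rim, then a straight stem 24 mm in diameter, 36 mm long.
- white_funnel: The white funnel; origin at the centre of its mouth rim, z towards the stem. 110 mm tall; mouth 84 mm across, wall 3 mm, tapering 20 degrees each side up to 60 mm above the rim, then a straight open stem 40 mm outside and 32 mm inside diameter, 50 mm long.
- amber_bottle: Brown bottle with black cap, 45 mm across, 95 mm tall, a bystander; origin under its centre.
- standard_bottle: Small brown bottle with white cap, 38 mm across, 82 mm tall, a bystander; origin under its centre.
- buffer_bottle: White bottle with blue cap, 64 mm across, 130 mm tall, a bystander; origin under its centre. Beyond it, at the right (-y), stands a tall solid instrument tower.
Not all that is in view belongs to the job. Several things have the shape of the blue_funnel; the one meant has the colours described above.

How it is judged:
On the way, in this order (a step that is already met when the one before it is completed fails the run):
1. the blue funnel rests loosely on the drying cone, let go (z of blue_funnel_mid in the frame of dry_cone between 0.055 and 0.073 m and x of blue_funnel_mid in the frame of dry_cone between -0.009 and 0.009 m and y of blue_funnel_mid in the frame of dry_cone between -0.009 and 0.009 m and angle between the z axis of blue_funnel_mid and the z axis of dry_cone, either way round below 0.14 rad and linear speed of blue_funnel below 0.01 m/s and contact force between the fingers and blue_funnel below 0.05 N), for 0.2 s.
2. the white funnel rests loosely over the blue one, let go (z of blue_funnel_mid in the frame of dry_cone between 0.055 and 0.073 m and x of blue_funnel_mid in the frame of dry_cone between -0.009 and 0.009 m and y of blue_funnel_mid in the frame of dry_cone between -0.009 and 0.009 m and angle between the z axis of blue_funnel_mid and the z axis of dry_cone, either way round below 0.14 rad and z of white_funnel_mid in the frame of blue_funnel_mid between -0.001 and 0.017 m and x of white_funnel_mid in the frame of blue_funnel_mid between -0.009 and 0.009 m and y of white_funnel_mid in the frame of blue_funnel_mid between -0.009 and 0.009 m and angle between the z axis of white_funnel_mid and the z axis of dry_cone, either way round below 0.2 rad and linear speed of white_funnel below 0.01 m/s and contact force between the fingers and white_funnel below 0.05 N), for 0.2 s.
At the end, for the whole second after the job is handed in: The blue funnel sits on the drying cone and the white funnel over the blue one, each coaxial (within 9 mm and 8 degrees; white 11), each between 6 mm deeper and 12 mm short of full nesting, at rest and released; neither was ever pressed on with over 25 N (all of step 2 and linear speed of blue_funnel below 0.01 m/s and contact force between the fingers and blue_funnel below 0.05 N); the robot touches nothing.
It fails at once if the blue funnel is forced onto the cone (over 25 N) (contact force between blue_funnel and dry_cone above 25 N).
It fails at once if the white funnel is forced onto the blue one (over 25 N) (contact force between white_funnel and blue_funnel above 25 N).
It fails at once if the amber bottle is shifted over 25 mm or knocked over (distance of amber_bottle from where it was at the start of the episode above 0.025 m or angle between amber_bottle's own z axis and vertical above 0.3 rad).
It fails at once if the standard bottle is shifted over 25 mm or knocked over (distance of standard_bottle from where it was at the start of the episode above 0.025 m or angle between standard_bottle's own z axis and vertical above 0.3 rad).
It fails at once if the buffer bottle is shifted over 25 mm or knocked over (distance of buffer_bottle from where it was at the start of the episode above 0.025 m or angle between buffer_bottle's own z axis and vertical above 0.3 rad).
It also fails if it takes over 72 s, if anything falls off the work surface, if the arm or the gripper's body presses on something with over 40 N, if the wrist force passes 120 N, or if a joint passes its speed limit or range.

## Working session

There is one attempt and no reset: what is moved stays moved. The work goes in short steps, each a Python script; the robot and the scene stay as the last script left them, time stands still between calls to the robot, and variables do not carry over. Pictures are saved under pics/ and viewed, at most 10 in all, crops included, and the job is handed in when it is done.

```bash
mkdir -p pics
python3 - <<'E'
from cell import bot
import cv2,numpy as np
for c in ("scene","top"):
    im=bot.camera(c); cv2.imwrite(f"pics/{c}0.png",im[:,:,::-1])
    k=bot.calibration(c); E=k["extrinsics"]; print(c,k["mtx"].tolist(),np.round(E,4).tolist(), "pos",(-E[:3,:3].T@E[:3,3]).round(3))
    for t in ("blue_funnel","white_funnel","dry_cone","dry_stand","amber_bottle","standard_bottle","buffer_bottle"):
        print(t,[(np.round(d["bbox"]).tolist(),round(d["confidence"],2)) for d in bot.search_frame(c,t)])
print(bot.calibration("wrist")); print(bot.read_clock(),bot.read_tool_rot())
E
```

```text
scene [[551.6180384465816, 0.0, 311.9434547365024], [0.0, 551.6180384465816, 246.08897858556261], [0.0, 0.0, 1.0]] [[-0.5918, -0.806, -0.0151, 0.4058], [-0.5393, 0.4097, -0.7357, 0.3128], [0.5991, -0.4272, -0.6771, 0.8897], [0.0, 0.0, 0.0, 1.0]] pos [-0.124  0.579  0.839]
blue_funnel [([276.0, 262.0, 39.0, 59.0], 0.86), ([178.0, 346.0, 46.0, 64.0], 0.76)]
white_funnel [([196.0, 270.0, 43.0, 65.0], 0.76)]
dry_cone [([296.0, 184.0, 33.0, 34.0], 0.72)]
dry_stand [([272.0, 186.0, 84.0, 76.0], 0.88)]
amber_bottle [([226.0, 222.0, 24.0, 40.0], 0.8)]
standard_bottle [([253.0, 355.0, 21.0, 42.0], 0.69)]
buffer_bottle [([460.0, 184.0, 26.0, 30.0], 0.72)]
top [[458.946985573166, 0.0, 326.5814985688115], [0.0, 458.946985573166, 247.10936325661078], [0.0, 0.0, 1.0]] [[0.0196, -0.9991, 0.0374, 0.0551], [-0.9958, -0.0229, -0.0889, 0.5218], [0.0896, -0.0355, -0.9953, 1.1133], [0.0, 0.0, 0.0, 1.0]] pos [0.419 0.107 1.152]
blue_funnel [([161.0, 262.0, 37.0, 35.0], 0.7), ([264.0, 239.0, 28.0, 32.0], 0.59)]
white_funnel [([204.0, 214.0, 37.0, 33.0], 0.59)]
dry_cone [([331.0, 175.0, 32.0, 29.0], 0.7), ([204.0, 213.0, 35.0, 34.0], 0.6)]
dry_stand [([314.0, 157.0, 65.0, 76.0], 0.68)]
amber_bottle [([263.0, 168.0, 22.0, 25.0], 0.79)]
standard_bottle [([206.0, 294.0, 21.0, 21.0], 0.5)]
buffer_bottle [([442.0, 271.0, 36.0, 28.0], 0.75)]
{'mtx': array([[371.64829954,   0.        , 316.43150298],
       [  0.        , 371.64829954, 241.16654057],
       [  0.        ,   0.        ,   1.        ]]), 'hand_eye': array([[-1.25653209e-03, -9.54917048e-01, -2.96870095e-01,
         7.48005004e-02],
       [ 9.99999199e-01, -1.15525714e-03, -5.16577268e-04,
        -2.22519358e-04],
       [ 1.50327142e-04, -2.96870507e-01,  9.54917734e-01,
        -1.41073937e-01],
       [ 0.00000000e+00,  0.00000000e+00,  0.00000000e+00,
         1.00000000e+00]])}
0.8 [-6.44570190e-06  9.82120694e-01  1.88252338e-01 -1.69578384e-06]
```

View pics/scene0.png

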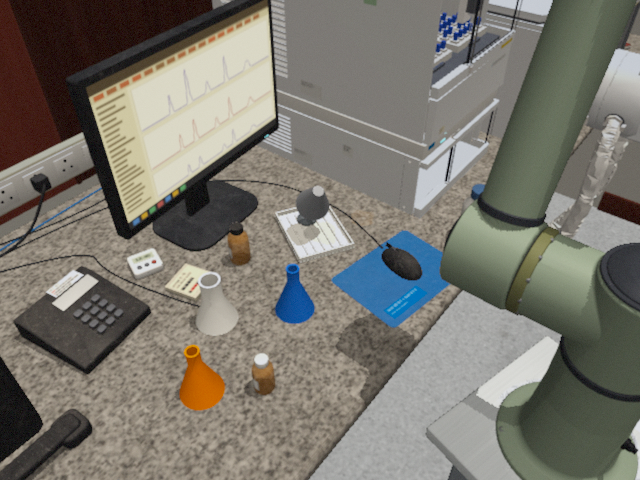

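View pics/top0.png

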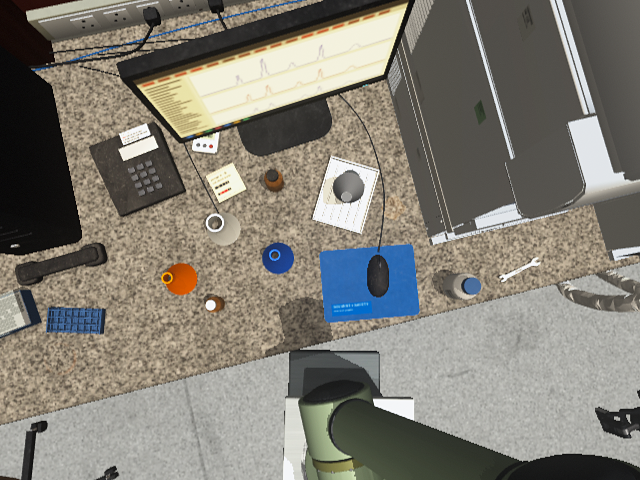

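The scene view shows the blue funnel at (295,292), white at (215,305), cone at (312,203), amber bottle (238,243) and standard bottle (263,374). The orange funnel is a look-alike. The top view agrees: blue (278,257), white (222,228), cone (348,187), tray (346,195). I'll fit models to the boxes next.

```bash
cat > h.py <<'E'
from cell import bot
import cv2,numpy as np
from scipy.optimize import least_squares
from scipy.spatial.transform import Rotation as R
def Tmat(p,Rm):
    T=np.eye(4);T[:3,:3]=Rm;T[:3,3]=p;return T
def toolT():
    q=np.array(bot.read_tool_rot());return Tmat(bot.read_position(),R.from_quat(q[[1,2,3,0]]).as_matrix())
def proj(c,P,T=None):  # T = tool pose, for wrist
    k=bot.calibration(c);K=k["mtx"]
    E=k["extrinsics"] if c!="wrist" else np.linalg.inv(T@k["hand_eye"])
    X=P@E[:3,:3].T+E[:3,3]
    if c!="wrist": uv=X[:,:2]/X[:,2:]
    else:
        r=np.hypot(X[:,0],X[:,1])+1e-12; uv=X[:,:2]*(np.arctan2(r,X[:,2])/r)[:,None]
    return uv@np.diag(K[[0,1],[0,1]])+K[:2,2]
def rev(prof,n=48): # list of (r,z) -> points
    a=np.linspace(0,2*np.pi,n,endpoint=False)
    return np.vstack([np.c_[r*np.cos(a),r*np.sin(a),0*a+z] for r,z in prof])
BLUE=rev([(.04,0),(.012,.077),(.012,.113)]);WHITE=rev([(.042,0),(.02,.06),(.02,.11)])
CONE=rev([(.038,0),(.012,.072)])
TRAY=np.array([[x,y,z] for x in(-.1,.07) for y in(-.065,.065) for z in(0,.016)])
def bottle(d,h):return rev([(d/2,0),(d/2,h)])
def bb(uv):return np.r_[uv.min(0),uv.max(0)]
def axis(yaw,lean=np.pi/6): # cone rotation: stand yaw, leaning to stand -x
    return (R.from_euler('z',yaw)*R.from_euler('y',-lean)).as_matrix()
def b2(b):return np.r_[b[:2],b[0]+b[2],b[1]+b[3]]
def fit_up(P,obs,x0): # obs list of (cam,bbox,T)
    f=lambda s:np.concatenate([bb(proj(c,P+[s[0],s[1],0],T))-b2(b) for c,b,T in obs])
    r=least_squares(f,x0,loss='soft_l1',f_scale=2);return r.x,np.round(r.fun,1)
def q(Rm):
    v=R.from_matrix(Rm).as_quat();return [v[3],v[0],v[1],v[2]]
E
python3 - <<'E'
from h import *
O={"blue":(BLUE,[276,262,39,59],[264,239,28,32]),"white":(WHITE,[196,270,43,65],[204,214,37,33]),
"orange":(BLUE,[178,346,46,64],[161,262,37,35]),
"amber":(bottle(.045,.095),[226,222,24,40],[263,168,22,25]),"std":(bottle(.038,.082),[253,355,21,42],[206,294,21,21]),"buf":(bottle(.064,.13),None,[442,271,36,28])}
for n,(P,s,t) in O.items():
    o=[("top",t,None)]+([("scene",s,None)] if s else [])
    print(n,*fit_up(P,o,[.5,.1]))
# stand: x,y,yaw ; cone: x,y,z
cs,ct,ss,st=map(np.array,([296,184,33,34],[331,175,32,29],[272,186,84,76],[314,157,65,76]))
def f(s):
    Rz=R.from_euler('z',s[2]).as_matrix(); tr=TRAY@Rz.T+[s[0],s[1],0]
    co=CONE@axis(s[2]).T+s[3:6]
    return np.concatenate([bb(proj("top",co))-b2(ct),bb(proj("scene",co))-b2(cs),
     bb(proj("top",tr))-b2(st),(bb(proj("scene",np.vstack([tr,co])))-b2(ss)),[(s[5]-.08)/.002]])
for y0 in(-.5,-.25,0,.25,.5):
    r=least_squares(f,[.55,.05,y0,.57,.05,.08],loss='soft_l1',f_scale=2);print(r.x.round(4),round(r.cost,1))
print(np.round(f(r.x),1))
E
```

```text
blue [0.49699654 0.18254666] [-0.3  1.3  3.7  1.1 -1.5 -0.9 -0.8 -0. ]
white [0.56034683 0.32337844] [ 2.4 -0.8  0.  -0.6 -0.1  2.2 -0.3  0.7]
orange [0.43424743 0.42547853] [ 0.1  1.1 -1.  -1.5  0.3 -0.9  0.2  0.7]
amber [0.67816947 0.19833854] [-0.1 -1.6 -0.6  0.7 -0.4 -2.8  1.4  4.2]
std [0.37142433 0.32990678] [-2.9  3.8 -0.7  0.2 -1.4 -5.4  3.3 -0.8]
buf [ 0.43266799 -0.24719935] [-5.1 -0.3  3.   0.3]
[ 0.6715  0.0149 -0.1866  0.6539  0.021   0.0825] 7.0
[ 0.6715  0.0149 -0.1866  0.6539  0.021   0.0825] 7.0
[ 0.6715  0.0149 -0.1866  0.6539  0.021   0.0825] 7.0
[0.6713 0.0211 0.2244 0.6539 0.0223 0.08  ] 18.3
[0.6713 0.0211 0.2244 0.6539 0.0223 0.08  ] 18.3
[ 0.3 -1.1 -0.2  0.7 -0.4  0.1  0.6  2.8  0.6 -0.4  0.1 -0.4 -5.3 -1.9
  3.9  1.   0. ]
```

```bash
cat >> h.py <<'E'
DOWN=lambda a:(R.from_euler('z',a)*R.from_euler('x',np.pi)).as_matrix() # tool x at angle a
def coneR(Rc,flip=False): # tool z=-cone z, tool y horizontal
    M=Rc@np.diag([1.,-1,-1]); return M@np.diag([-1.,-1,1]) if flip else M
E
python3 - <<'E'
from h import *
j=[]
Rc=axis(-.19);p0=np.array([.654,.021,.082])
for fl in(0,1):
    for d in(.05,.08,.2,.24):
        s=bot.solve_ik((p0+Rc[:,2]*d).tolist(),q(coneR(Rc,fl)));print(fl,d,None if s is None else np.round(s,2))
for a in np.arange(-3,3.2,.75):
    s=bot.solve_ik([.42,.05,.30],q(DOWN(a)));print('via',round(a,2),None if s is None else np.round(s,2))
    s=bot.solve_ik([.56,.323,.08],q(DOWN(a)));print('  wh',None if s is None else np.round(s,2))
E
```

```text
0 0.05 [-0.04  0.3  -0.72  0.03 -0.07 -3.01]
0 0.08 [-0.04  0.23 -0.73  0.09 -0.08 -3.01]
0 0.2 [-0.01 -0.01 -0.69  0.37 -0.09 -2.99]
0 0.24 [-0.   -0.08 -0.66  0.48 -0.09 -2.98]
1 0.05 [-0.04  0.3  -0.72  0.03 -0.07  0.13]
1 0.08 [-0.04  0.23 -0.73  0.09 -0.08  0.13]
1 0.2 [-0.01 -0.01 -0.69  0.37 -0.09  0.15]
1 0.24 [-0.   -0.08 -0.66  0.48 -0.09  0.16]
via -3.0 [-0.06  0.05 -0.36  1.16  0.   -0.2 ]
  wh [ 0.41  0.63 -0.11  0.83  0.    0.27]
via -2.25 [-0.06  0.05 -0.36  1.16  0.   -0.95]
  wh [ 0.41  0.63 -0.11  0.83  0.   -0.48]
via -1.5 [-0.06  0.05 -0.36  1.16  0.   -1.7 ]
  wh [ 0.41  0.63 -0.11  0.83  0.   -1.23]
via -0.75 [-0.06  0.05 -0.36  1.16  0.   -2.45]
  wh [ 0.41  0.63 -0.11  0.83  0.   -1.98]
via 0.0 [-0.06  0.05 -0.36  1.16  0.    3.09]
  wh [ 0.41  0.63 -0.11  0.83  0.   -2.73]
via 0.75 [-0.06  0.05 -0.36  1.16  0.    2.34]
  wh [ 0.41  0.63 -0.11  0.83  0.    2.8 ]
via 1.5 [-0.06  0.05 -0.36  1.16  0.    1.59]
  wh [ 0.41  0.63 -0.11  0.83  0.    2.05]
via 2.25 [-0.06  0.05 -0.36  1.16  0.    0.84]
  wh [ 0.41  0.63 -0.11  0.83  0.    1.3 ]
via 3.0 [-0.06  0.05 -0.36  1.16  0.    0.09]
  wh [ 0.41  0.63 -0.11  0.83  0.    0.55]
```

Run:
```python
from h import *
Rc=axis(-.19);p0=np.array([.654,.021,.082])
bot.move_pose([.42,.0,.30],q(DOWN(3.0)))
bot.move_pose((p0+Rc[:,2]*.22).tolist(),q(coneR(Rc,1)))
T=toolT();im=bot.camera("wrist");cv2.imwrite("pics/w1.png",im[:,:,::-1]);np.save("T1.npy",T)
for t in("dry_cone","dry_stand"):print([(np.round(d["bbox"],1).tolist(),round(d["confidence"],2)) for d in bot.search_frame("wrist",t)])
co=CONE@Rc.T+p0;print(bb(proj("wrist",co,T)).round(), proj("wrist",p0+Rc[:,2]*np.array([[0],[.072]]),T).round(1))
tr=(TRAY[1::2])@R.from_euler('z',-.19).as_matrix().T+[.6715,.0149,0];print(proj("wrist",tr,T).round())
# blue view
bot.move_pose([.48,.18,.26],q(DOWN(3.0)))
T=toolT();im=bot.camera("wrist");cv2.imwrite("pics/w2.png",im[:,:,::-1]);np.save("T2.npy",T)
d=[(np.round(d["bbox"],1).tolist(),round(d["confidence"],2)) for d in bot.search_frame("wrist","blue_funnel")];print(d)
print(bb(proj("wrist",BLUE+[.497,.1825,0],T)).round(),fit_up(BLUE,[("wrist",d[0][0],T)],[.497,.18]) if d else 0,bot.read_clock())
```

```text
[([280.0, 171.4, 72.7, 71.7], 0.77)]
[([254.7, 90.7, 129.0, 154.7], 0.88)]
[280. 170. 356. 244.] [[317.9 208. ]
 [318.1 226.7]]
[[251. 105.]
 [380. 105.]
 [265. 225.]
 [366. 225.]]
[([289.0, 170.9, 73.3, 79.6], 0.89), ([488.6, 104.8, 95.2, 64.7], 0.84), ([416.0, 216.5, 85.7, 90.3], 0.37)]
[285. 177. 358. 259.] (array([0.49059102, 0.18800317]), array([ 0.4,  0. , -0.4, -0. ])) 4.4833
```

View pics/w1.png

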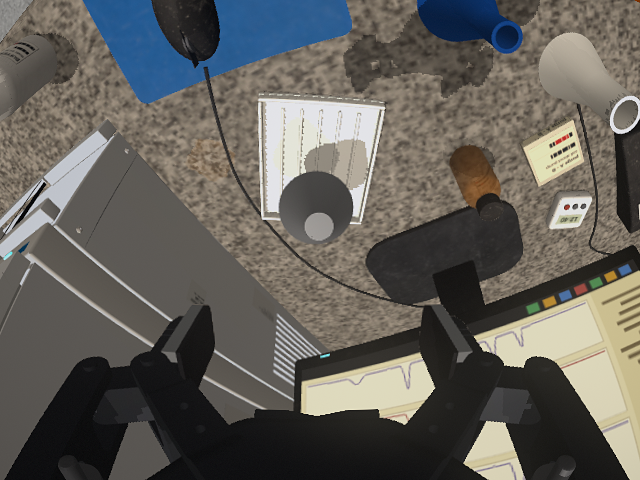

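View pics/w2.png

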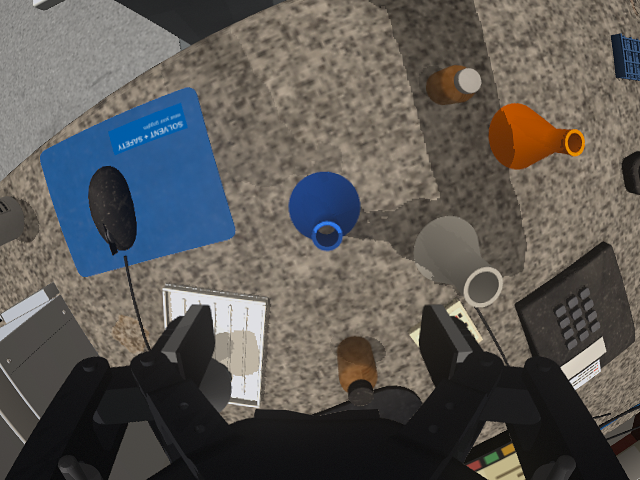

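The w1 view shows the cone outline at x 279–353 and y 171–244, with its tip disc at (319,227). The tray corners are at (259,95), (385,103), (263,219) and (361,223). In w2 the blue funnel's outline is about x 289–361 and y 171–250, with the stem end at (327,236). I'll refine both fits.

Run:
```python
from h import *
T1=np.load("T1.npy");T2=np.load("T2.npy")
im=cv2.imread("pics/w2.png").astype(int);m=((im[...,0]>im[...,2]+60)&(im[...,0]>im[...,1]+25)).astype(np.uint8);m[:, :260]=0;m[:,400:]=0
n,l,s,c=cv2.connectedComponentsWithStats(m);i=1+s[1:,4].argmax();b=s[i,:4].tolist();print("blue mask",b)
print(fit_up(BLUE,[("wrist",b,T2)],[.49,.18]))
b0=[264,239,28,32];
im=cv2.imread("pics/top0.png").astype(int);m=((im[...,0]>im[...,2]+60)&(im[...,0]>im[...,1]+25)).astype(np.uint8);m[:,:255]=0;m[:,305:]=0
n,l,s,c=cv2.connectedComponentsWithStats(m);bt=s[1+s[1:,4].argmax(),:4].tolist();print("top mask",bt)
print("joint",fit_up(BLUE,[("wrist",b,T2),("top",bt,None),("scene",[276,262,39,59],None)],[.49,.18]))
corn=np.array([[259,95],[385,103],[263,219],[361,223]]);tip=np.array([319,227.])
def f(s,full=True): # cone x,y,z,yaw, stand offset a along stand x
    Rc=axis(s[3]);co=CONE@Rc.T+s[:3];Rz=R.from_euler('z',s[3]).as_matrix()
    o=np.array([s[0],s[1],0])+Rz[:,0]*s[4]; tr=TRAY[1::2]@Rz.T+o
    r=[bb(proj("wrist",co,T1))-[279.5,171,353,243.7],proj("wrist",(s[:3]+Rc[:,2]*.072)[None],T1)[0]-tip,
       (proj("wrist",tr,T1)-corn).ravel()*.5,[(s[2]-.08)/.002]]
    if full:r+=[bb(proj("top",co))-[331,175,363,204],bb(proj("scene",co))-[296,184,329,218]]
    return np.concatenate(r)
for full in(0,1):
    r=least_squares(f,[.654,.021,.082,-.19,.0],args=(full,),loss='soft_l1',f_scale=2);print(r.x.round(4),r.fun.round(1))
```

```text
blue mask [289, 172, 70, 79]
(array([0.49108169, 0.18609325]), array([-1.2, -0.4,  1.2,  0.3]))
top mask [263, 243, 31, 31]
joint (array([0.49126199, 0.18517245]), array([-2. , -0.1,  0.4,  0.7, -0.4, -0.5,  0.6,  0.4, -1.1,  1.4, -0.2,
        2.4]))
[ 0.6577  0.019   0.0787 -0.2574  0.0083] [-0.9 -0.2  0.8  0.6  0.2 -0.1 -1.1  0.2  0.9  0.2 -0.8 -0.3  0.8  0.1
 -0.6]
[ 0.6553  0.0196  0.0814 -0.2558  0.0107] [-1.2 -0.6  1.3  0.9  0.3  0.  -1.2  0.2  0.8  0.2 -0.8 -0.2  0.9  0.1
  0.7  1.3 -1.8  1.3  0.1 -0.6  1.4  0.2  2.3]
```

```bash
cat >> h.py <<'E'
P0=np.array([.656,.0193,.0805]);RC=axis(-.2565)
def at(d,P=P0):return (P+RC[:,2]*d).tolist()
E
python3 - <<'E'
from h import *
bot.move_pose([.4912,.1855,.18],q(DOWN(3.0)))
bot.move_linear([.4912,.1855,.081],.1)
bot.set_gripper(0,grasp_force=25)
print("w",bot.read_gripper_width(),bot.read_finger_force(),bot.read_ft_force())
bot.move_linear([.4912,.1855,.25],.15)
T=toolT();im=bot.camera("wrist");cv2.imwrite("pics/w3.png",im[:,:,::-1])
bot.move_pose(at(.2),q(coneR(RC,1)))
im=bot.camera("scene");bot.camera("top")
cv2.imwrite("pics/s3.png",np.hstack([im[100:400,200:500,::-1],cv2.imread("pics/w3.png")[180:480,170:470]]))
print(bot.read_gripper_width(),bot.read_ft_force(),bot.read_clock())
E
```

```text
w 0.2727830004408011 27.367805242538452 [-0.58379138 -0.2770449   0.52256484]
0.2668185775600204 [ 0.31642932 -0.19326913 -0.49246704] 8.7583
```

View pics/s3.png

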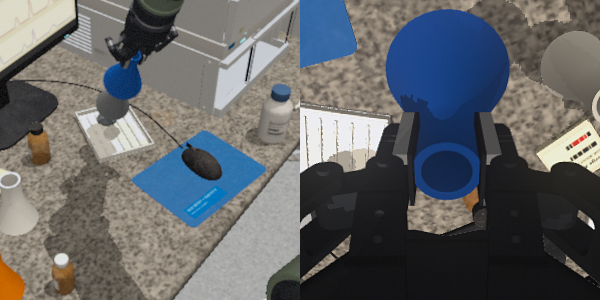

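The left half shows the blue funnel held in line with the cone. The right half shows the stem between the pads, with the stem end at (317,350), the mouth from x 256 to 379, and the mouth top at y 190 in full-image pixels. I'll fit its in-hand pose, then lower.

Run:
```python
from h import *
def f(s): # funnel rim origin in tool: x,y,z, tilt about tool y and x
    M=R.from_euler('yx',[s[3],s[4]]).as_matrix()@np.diag([1.,-1,-1])
    pr=lambda P:proj("wrist",P@M.T+s[:3],np.eye(4))
    B=bb(pr(BLUE));e=bb(pr(rev([(.012,.113)])))
    return np.r_[B[:3]-[256,190,379],e-[285,323,351,378],s[3]/.05,s[4]/.02]
r=least_squares(f,[0,0,.08,0,0],loss='soft_l1',f_scale=2);s=r.x;print(s.round(4),r.fun.round(1))
M=R.from_euler('yx',s[3:5]).as_matrix()@np.diag([1.,-1,-1]);print("mid in tool",(s[:3]+M[:,2]*.0565).round(4))
```

```text
[ 0.0001  0.      0.0837 -0.005  -0.0007] [-0.3  0.1  0.3 -0.1  0.3  0.1 -0.4 -0.1 -0. ]
mid in tool [0.0004 0.     0.0272]
```

Run:
```python
from h import *
bot.move_linear(at(.105),.08)
bot.wait(.2)
hit=bot.move_linear(at(.078),.015,until_force=3)
T=toolT();print(hit,"d",RC.T@(T[:3,3]-P0),bot.read_ft_force())
bot.set_gripper(.45);bot.wait(.3)
print(bot.read_ft_force(),bot.read_finger_force())
bot.set_gripper(1.0)
bot.move_linear(at(.24),.12)
T=toolT();im=bot.camera("wrist");cv2.imwrite("pics/w4.png",im[:,:,::-1]);np.save("T4.npy",T)
print(bot.search_frame("wrist","blue_funnel")[:3])
im2=bot.camera("scene")
cv2.imwrite("pics/s4.png",np.hstack([im2[150:350,200:400,::-1],im[100:300,220:420,::-1]]).repeat(2,0).repeat(2,1))
P=BLUE+[0,0,.0045];print(bb(proj("wrist",P@RC.T+P0,T)).round(),proj("wrist",np.array([at(.0045+.113)]),T),bot.read_clock())
```

```text
True d [ 0.00061561 -0.00044208  0.08336584] [ 1.00949868 -0.21846683  1.27257405]
[-0.2267484  -0.0118458  -0.64001624] 0.0
[{'bbox': [278.1, 166.9, 77.7, 84.2], 'confidence': 0.88}]
[279. 167. 356. 252.] [[317.78179165 236.28186281]] 14.3333
```

View pics/s4.png

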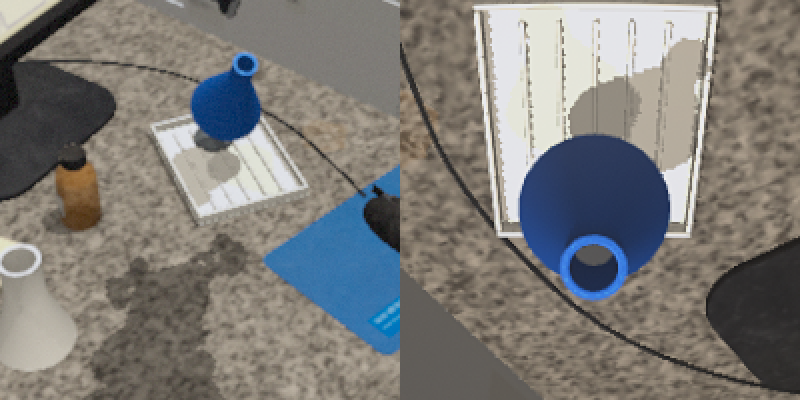

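The scene crop and the wrist crop both show the blue funnel seated straight on the cone. The wrist box matches the prediction within 1 px, and the stem ring within about 3 px. White funnel next.

Run:
```python
from h import *
bot.move_pose([.545,.325,.26],q(DOWN(3.0)))
T=toolT();im=bot.camera("wrist");cv2.imwrite("pics/w5.png",im[:,:,::-1])
D=bot.search_frame("wrist","white_funnel")
print([(np.round(d["bbox"],1).tolist(),round(d["confidence"],2)) for d in D],bb(proj("wrist",WHITE+[.56,.323,0],T)).round())
b=D[0]["bbox"]
x1,f1=fit_up(WHITE,[("wrist",b,T)],[.56,.323]);x,f=fit_up(WHITE,[("wrist",b,T),("top",[204,214,37,33],None),("scene",[196,270,43,65],None)],[.56,.323])
print(x1,f1,x,f,bot.read_clock())
x=.6*x1+.4*x
if np.hypot(*(x1-[.56,.323]))<.012 and abs(f1).max()<3:
    x=x.tolist();bot.move_pose(x+[.18],q(DOWN(3.0)))
    bot.move_linear(x+[.074],.1)
    bot.set_gripper(0,grasp_force=25)
    print("w",bot.read_gripper_width(),bot.read_finger_force())
    bot.move_linear(x+[.25],.15)
    im=bot.camera("wrist");cv2.imwrite("pics/w6.png",im[150:450,160:480,::-1].repeat(2,0).repeat(2,1))
    print(bot.read_gripper_width(),bot.read_ft_force(),bot.read_clock())
else: cv2.imwrite("pics/w6.png",im[:,:,::-1])
```

```text
[([284.3, 175.3, 70.9, 91.6], 0.92)] [280. 175. 355. 265.]
[0.56148974 0.32521082] [-2.4  0.5  2.4 -0.4] [0.56112304 0.32403858] [-3.5  0.4  1.3 -0.6  2.1 -1.1 -0.2 -0.9 -0.6  2.1 -0.8  0.6] 15.5
w 0.46731262023531633 25.040367878973484
0.47017740433939265 [-0.24870455  0.04894481 -0.13101645] 18.9917
```

View pics/w6.png

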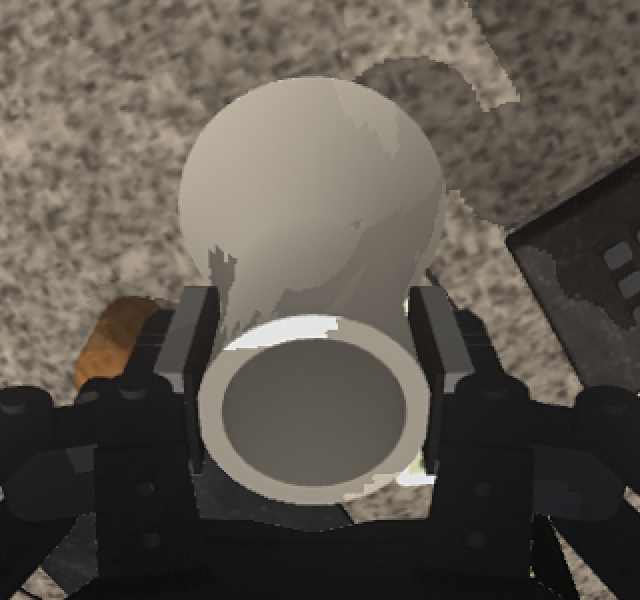

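The white funnel is held with its stem ring at x 258–375 and y 307–402, its mouth spanning x 249–382, and the mouth top at y 188 (full-image pixels). I'll fit the in-hand offset and the seated blue funnel's offset.

Run:
```python
from h import *
def f(s):
    M=R.from_euler('yx',[s[3],s[4]]).as_matrix()@np.diag([1.,-1,-1])
    pr=lambda P:proj("wrist",P@M.T+s[:3],np.eye(4))
    B=bb(pr(WHITE));e=bb(pr(rev([(.02,.11)])))
    return np.r_[B[:3]-[249.5,188,382],e-[258.5,307,375,402.5],s[3]/.05,s[4]/.02]
r=least_squares(f,[0,0,.08,0,0],loss='soft_l1',f_scale=2);print(r.x.round(4),r.fun.round(1))
T=np.load("T4.npy");im=cv2.imread("pics/w4.png").astype(int)
m=((im[...,0]>im[...,2]+30)&(im[...,0]>im[...,1]+20)).astype(np.uint8);m[:,:260]=0;m[:,375:]=0;m[:150]=0;m[270:]=0
n,l,s,c=cv2.connectedComponentsWithStats(m);b=s[1+s[1:,4].argmax(),:4];print(b)
def g(s,t=True):
    M=RC@R.from_euler('yx',s[3:5]).as_matrix()
    pr=lambda P:proj("wrist",(P@M.T+RC@s[:3])+P0,T)
    e=bb(pr(rev([(.012,.113)])))
    return np.r_[bb(pr(BLUE))-b2(b),e-[300,217.5,334,250],s[3:5]/.03,s[2]/.01]
r=least_squares(g,[0,0,.004,0,0]);print(r.x.round(4),r.fun.round(1))
```

```text
[ 0.0002 -0.0008  0.0744 -0.0156  0.0042] [-1.2  0.2  1.3  0.2  0.2 -0.3 -0.4 -0.3  0.2]
[279 167  76  84]
[ 0.0006 -0.0003  0.0052 -0.0161  0.    ] [-0.7 -0.1  0.7 -1.   0.7  1.  -0.7 -0.  -0.5  0.   0.5]
```

Run:
```python
from h import *
p=bot.read_position();bot.move_linear([p[0]-.06,p[1],.31],.15)
bot.move_pose(at(.25),q(coneR(RC,1)))
h0=bot.move_linear(at(.105),.06,until_force=4)
print(h0,bot.read_ft_force())
if not h0:
    bot.wait(.2);hit=bot.move_linear(at(.074),.015,until_force=3)
    T=toolT();print(hit,"d",RC.T@(T[:3,3]-P0),bot.read_ft_force())
im=bot.camera("scene");cv2.imwrite("pics/s7.png",im[120:320,200:400,::-1].repeat(3,0).repeat(3,1));print(bot.read_clock())
```

```text
False [-1.27428023  1.00172889 -0.70131589]
True d [0.00030696 0.00012072 0.08146513] [0.12481644 0.48440933 1.8051613 ]
25.0083
```

View pics/s7.png

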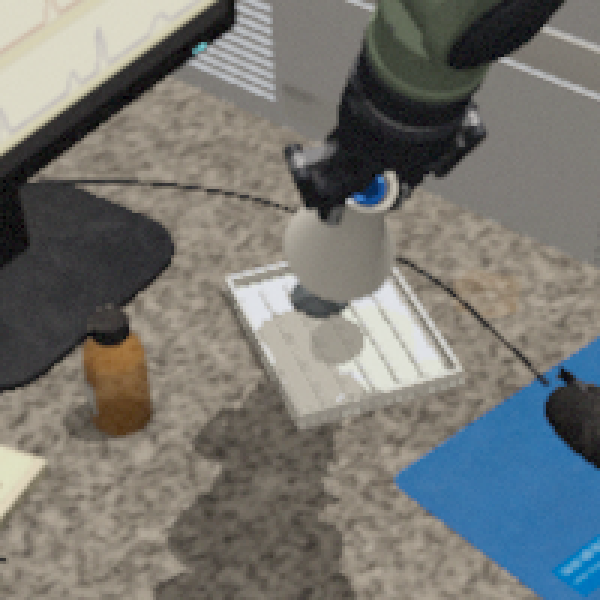

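The white funnel is nested over the blue one, with the blue stem visible inside the white stem at about (372,188) in the crop. The contact depth matches the expected d of about 0.081. Releasing now.

Run:
```python
from h import *
bot.set_gripper(.62);bot.wait(.3)
print(bot.read_ft_force(),bot.read_finger_force())
bot.set_gripper(1.0)
bot.move_linear(at(.24),.12)
T=toolT();im=bot.camera("wrist")
print(bot.search_frame("wrist","white_funnel")[:2],bb(proj("wrist",(WHITE+[0,0,.0115])@RC.T+P0,T)).round(),proj("wrist",np.array([at(.1215)]),T))
im2=bot.camera("scene")
cv2.imwrite("pics/s8.png",np.hstack([im2[120:320,200:400,::-1],im[100:300,220:420,::-1]]).repeat(2,0).repeat(2,1));print(bot.read_clock())
```

```text
[-0.21945235  0.41893284  0.52532702] 0.0
[{'bbox': [278.9, 166.4, 80.1, 94.2], 'confidence': 0.62}] [276. 166. 359. 264.] [[317.63459945 237.98179213]]
27.6417
```

View pics/s8.png

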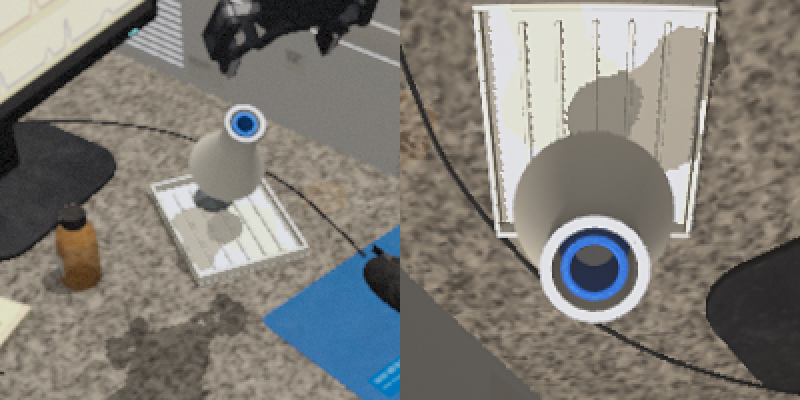

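Both funnels are nested and coaxial: the blue ring sits centred in the white ring at about (595,268) in the right crop. They are released and the gripper is clear.

```bash
python3 -c "
from cell import bot
print(bot.close_job())"
```

```text
the job is handed in; nothing more can be done
None
```

The blue funnel rests on the drying cone with the white one nested over it, both released after contact of about 3 N; the bottles were never approached, and the job was handed in at about 28 s of the 72 s, with no verdict returned.

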